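Open the orange-catch parts tub and lay its lid in the tray

ROBOT

A 6-joint arm with a two-finger parallel gripper is mounted at the origin on the work surface. World frame = base frame: x ahead of the robot, y to its left, z up, the work surface at z = 0. Lengths are in m, angles in rad, forces in N, time in s.
With the tool pointing down it reaches from about 0.325 to 0.775 m from the base axis. Payload 9.3 kg.
Tool frame: the origin (TCP) lies midway between the tips of the shut fingers; the grasp point (between the pads) lies 19 mm behind it; z points along the fingers, y is the line along which they close (so a half turn about z gives the same grasp; the last joint's range is limited). The gripper opens to 85 mm and grips with 20 to 120 N. Pads are 22 mm wide; open, the fingers measure 114 mm over their backs; the gripper's body (76 mm by 85 mm) begins 54 mm behind the grasp point. The pads swing forward as they close: fully open they stand 13 mm farther back than shut.
Start: joints at [-1.332, 0.259, 0.021, 1.334, 0, 1.418], TCP at [0.21, -0.508, 0.231] pointing down, gripper open.
Joint ranges: [-3.04, 3.04], [-0.91, 1.82], [-1.04, 1.36], [-1.92, 1.95], [-1.52, 1.45], [-3.14, 3.14]. Speed limits (rad/s): [2.22, 2.22, 2.79, 3.14, 3.14, 3.14].

INTERFACE

Orientations are given as a unit quaternion [w, x, y, z].
In Python, from station import observe, cams, ctrl gives the robot as it stands.
- The arm moves only by the shell command python3 -m jog 'ROWS' [FORCE]. ROWS is JSON, a list of rows, each a list of 7 numbers: the shift along the world's x, y, z in cm, then the turn, a rotation vector about the world's x, y, z in rad, then the closure, from -1 (fully open) to 1 (shut). In form: [[dx, dy, dz, ax, ay, az, claw], ...]. A call has 1 to 10 rows; each row is the pose to reach, as a shift and turn from the pose commanded when the call began; what a row does not reach only later rows make up. A row lasts 1/10 s, in which the tool goes at most 50 mm and 8.59 degrees, less where a joint would pass 70% of its speed; a pose out of reach is approached as far as the arm can. A call with a gripper value outside its range is refused whole. The fingers move at their own pace and stop on an object; FORCE is the grip in N (left out, the last holds). Time passes only in rows, so rows that repeat a pose let the fingers close. It gives the time, the measured TCP pose, the force, the opening and the grip force at its end, in the units of the state.
- observe(): the state, without advancing time (a new reading comes with each control period).
- cams.capture(name): name is "scene" or "side" or "wrist"; returns the picture (400x640x3 uint8, red, green, blue); there is no depth.
- cams.camera_model(name): a dict with "vertical_fov" (degrees; the focal length in pixels is half the picture's height over the tangent of half this angle, whatever the lens; pixels are square), "cx", "cy" (the principal point, pixels), "dist_coeffs" ([k1, k2, p1, p2, k3] as OpenCV has them; the pictures are not rectified), "R" (3x3) and "t" (3): a world point X has camera coordinates R X + t. Camera axes: x right, y down, z forward; pixel columns grow to the right and rows downward; lengths in m; the calibration is good to about 2 mm. A picture is of the moment at which its call begins: read the wrist's pose just before it. camera_model takes no time and is no camera call; for the wrist camera it gives the pose at the moment of the call.
- ctrl.close_job(): hands the job in; it is judged then, once.
The state is a dict: "time_s": time; "q": joint angles; "qvel": joint speeds; "joint_efforts": joint torques, N m; "tool_pos": TCP position; "tool_rot": TCP orientation; "force": force on the tool from outside, world axes, zero at the start; "wrist_torque": the same for the moment, N m; "width": opening from 0.0 (shut) to 1.0 (fully open); "finger_force": force on a finger pad.
Only numpy, scipy, OpenCV 4.12 (cv2) and the standard library are available. Lean on these libraries where they do the work, as an engineer would, in place of code of your own. Each camera call takes 0.05 s, during which the arm holds its last target. There are 200 camera calls.

TASK

Open the parts tub whose lid has the two orange buttons: pinch both buttons together between the fingers to free the catch, lift the lid off without wrenching it, and lay it right side up, flat in the red tray, without dropping it; then let go. Leave the tub with the blue buttons closed.

Things in the scene. Friction and masses are not known exactly. Their poses are not given: they have to be found in the camera images.
- lid_orange: Grey lid 104 (x) by 122 (y) by 6 mm, 0.2 kg, closed on its tub. Origin: centre of the plate's underside, z up. Two upright orange buttons: pads 26 mm wide in x, 8 to 46 mm above the origin, outer faces at y = +29 and -29 mm. Pinched along y, each slides in up to 13 mm (spring, 2 to 7 N; then 32 mm over both) and draws its tongue from the tub's lip. Held fully in, they carry the lid.
- tub_orange: Dark grey tub under that lid, fixed: 100 (x) by 118 (y) by 80 mm high, steel rollers inside. Origin: centre of its underside; axes along the lid's, whose origin is 80 mm up. Each tongue is free after 4.5 mm of button travel (6 mm if the lid sits off-centre in its 1.5 mm of play); unpinched they hold the lid fast. Skirts reach 18 mm down into the tub: lift straight up 20 mm or more.
- lid_blue: A lid of the same form and size with blue buttons, closed on another such tub, its plate 80 mm above the bench; to be left alone. Origin and axes as on the orange-buttoned lid.
- tray: Shallow open red tray fixed to the bench, 190 (x) by 200 (y) by 25 mm high outside, walls and floor 5 mm thick. Origin: centre of its underside, z up. Set down in it, any way round, the lid stands on its skirts with its origin 23 mm above the tray's.
Mind the look-alikes: they are no part of the job. Leave any turquoise look-alike of the lid_orange alone.

How it is judged:
At the end, for the whole second after the job is handed in: The orange-buttoned lid lies at rest in the tray, right side up and flat on its floor (within about 6 degrees and 6 mm of height, its centre within 60 mm of the tray's), and the blue-buttoned lid is where it was, within 15 mm (z of lid_orange in the frame of tray between 0.015 and 0.029 m and horizontal distance between lid_orange and tray below 0.06 m and angle between lid_orange's own z axis and vertical below 0.1 rad and linear speed of lid_orange below 0.02 m/s and distance of lid_blue from where it was at the start of the episode below 0.015 m); the robot touches nothing.
It fails at once if the blue-buttoned lid is disturbed (moved by more than 15 mm) (distance of lid_blue from where it was at the start of the episode above 0.015 m).
It fails at once if the orange-buttoned lid is wrenched against its tub (more than 80 N) (contact force between lid_orange and tub_orange above 80 N).
It fails at once if the orange-buttoned lid is dropped (falls freely faster than 0.9 m/s, about 40 mm) (linear speed of lid_orange above 0.9 m/s and contact force between lid_orange and the fingers below 0.1 N).
It also fails if it takes over 38 s, if anything falls off the work surface, if the arm or the gripper's body presses on something with over 40 N, if the wrist force passes 120 N, or if a joint passes its speed limit or range.

## Working session

There is one attempt and no reset: what is moved stays moved. The work goes in short steps, Python scripts to look and compute and a shell command to move; the robot and the scene stay as the last step left them, time stands still between calls to the robot, and variables do not carry over. Pictures are saved under pics/ and viewed, at most 10 in all, crops included, and the job is handed in when it is done.

```bash
mkdir -p pics; cat > h.py <<'E'
import numpy as np, cv2
from station import observe, cams, ctrl
def K(m):
    f=200/np.tan(np.radians(m["vertical_fov"])/2)
    return np.array([[f,0,m["cx"]],[0,f,m["cy"]],[0,0,1.]]), np.array(m["dist_coeffs"],float)
def ray(m,uv):
    k,d=K(m); p=cv2.undistortPoints(np.array(uv,float).reshape(-1,1,2),k,d).reshape(-1,2)
    R=np.array(m["R"]); c=-R.T@np.array(m["t"])
    return c,np.c_[p,np.ones(len(p))]@R
def plane(m,uv,z):
    c,d=ray(m,uv); return c+d*((z-c[2])/d[:,2])[:,None]
def proj(m,X):
    k,d=K(m); return cv2.projectPoints(np.array(X,float).reshape(-1,3),cv2.Rodrigues(np.array(m["R"]))[0],np.array(m["t"],float),k,d)[0].reshape(-1,2)
def blobs(im,lo,hi,amin=25):
    h=cv2.cvtColor(im,cv2.COLOR_RGB2HSV); mk=cv2.inRange(h,np.array(lo),np.array(hi))
    n,l,s,c=cv2.connectedComponentsWithStats(mk)
    return mk,[(s[i].tolist(),c[i].round(1).tolist()) for i in range(1,n) if s[i,4]>=amin]
E
python3 - <<'E'
from h import *
a=cams.capture("scene");b=cams.capture("side")
for n,i in(("scene",a),("side",b)):
    cv2.imwrite(f"pics/{n}0.png",i[:,:,::-1])
    for nm,lo,hi in(("orange",(6,120,90),(22,255,255)),("blue",(100,120,60),(130,255,255)),("turq",(80,100,60),(99,255,255)),("red",(0,130,60),(5,255,255))):
        print(n,nm,blobs(i,lo,hi)[1])
print(observe())
for n in("scene","side"):
    m=cams.camera_model(n);print(n,-np.array(m["R"]).T@np.array(m["t"]))
E
```

```text
scene orange [([46, 0, 91, 58, 2064], [99.9, 23.7]), ([509, 0, 61, 51, 1397], [536.3, 24.7]), ([82, 99, 37, 51, 173], [95.3, 132.8]), ([118, 102, 47, 51, 253], [139.7, 134.3]), ([626, 142, 7, 6, 25], [628.7, 143.6]), ([323, 190, 9, 21, 107], [326.7, 199.7]), ([346, 198, 9, 21, 113], [350.0, 208.1]), ([226, 209, 14, 17, 120], [232.3, 216.0]), ([237, 224, 15, 17, 159], [244.7, 231.8]), ([144, 246, 59, 53, 775], [169.0, 267.9]), ([119, 268, 60, 56, 1313], [148.4, 295.2]), ([389, 364, 56, 36, 639], [415.5, 382.2])]
scene blue [([468, 0, 41, 40, 755], [486.4, 21.4]), ([10, 6, 74, 76, 2634], [47.9, 37.2]), ([202, 120, 12, 17, 97], [207.4, 126.8]), ([213, 130, 14, 18, 159], [220.0, 138.5])]
scene turq [([208, 202, 68, 61, 1709], [241.9, 233.5])]
scene red [([311, 0, 31, 10, 238], [327.2, 3.8]), ([447, 57, 24, 6, 34], [459.0, 59.2]), ([64, 104, 41, 34, 473], [82.4, 119.2]), ([426, 208, 108, 92, 8153], [476.9, 254.4])]
side orange [([436, 0, 51, 43, 1250], [459.0, 20.4]), ([492, 1, 19, 45, 445], [500.0, 25.8]), ([597, 90, 43, 53, 1354], [619.6, 112.6]), ([476, 95, 21, 46, 508], [485.3, 117.8]
[... 714 characters left out ...]
2,  1.33368627e+00,
       -5.77883538e-05,  1.41823387e+00]), 'qvel': array([ 0.00132975, -0.00126538,  0.00200598, -0.0007745 ,  0.00051927,
       -0.00094186]), 'joint_efforts': array([ 7.26721526e-03, -5.56692588e+01,  3.45071733e+01,  1.15509777e-02,
       -2.08441861e-05,  3.58968578e-06]), 'tool_pos': array([ 0.20994019, -0.50808945,  0.23072235]), 'tool_rot': array([-5.95670424e-04,  9.80876279e-01,  1.94631362e-01, -5.47414040e-05]), 'force': array([ 0.12842372,  0.11311019, -0.44051401]), 'wrist_torque': array([-0.00615358, -0.0151861 , -0.00379417]), 'finger_force': 0.0, 'width': 0.9980491465388005}
scene [0.95678571 0.18344373 0.70330134]
side [0.15489047 0.56698743 0.47359554]
```

View pics/scene0.png

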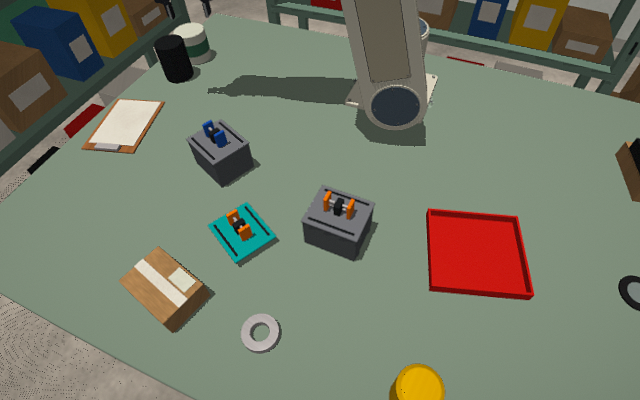

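View pics/side0.png

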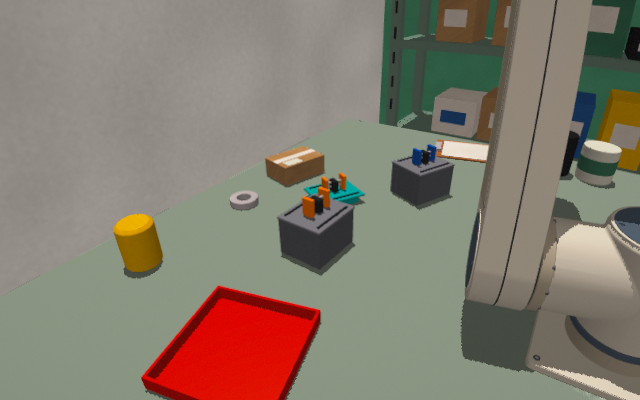

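Candidates for the target: the grey tub's orange buttons at scene (327,200)/(350,208); the turquoise plate with orange buttons at (239,226), a look-alike; and the blue-buttoned tub at (213,133). I choose the grey one at (338,204).

```bash
python3 - <<'E'
from h import *
a=cv2.imread("pics/scene0.png")[:,:,::-1]; b=cv2.imread("pics/side0.png")[:,:,::-1]
cv2.imwrite("pics/crop.png",cv2.resize(np.hstack([a[170:270,280:400],b[160:260,260:380]])[:,:,::-1],None,fx=3.3,fy=3.3,interpolation=cv2.INTER_CUBIC))
ms,md=cams.camera_model("scene"),cams.camera_model("side")
print(plane(ms,[[326.7,199.7],[350,208.1]],.107)); print(plane(md,[[324.2,192],[308.2,206.6]],.107))
def tri(u,v):
    c1,d1=ray(ms,[u]);c2,d2=ray(md,[v]);d1=d1[0];d2=d2[0]
    s=np.linalg.lstsq(np.c_[d1,-d2],c2-c1,rcond=None)[0]
    p,q=c1+s[0]*d1,c2+s[1]*d2; return (p+q)/2,np.linalg.norm(p-q)
for u in([326.7,199.7],[350,208.1]):
    for v in([324.2,192],[308.2,206.6]): print(u,v,tri(u,v))
print("blue",plane(ms,[[207.4,126.8],[220,138.5]],.107),"turq",plane(ms,[[241.9,233.5]],.03))
for n,i,m,bx in(("scene",a,ms,(426,208)),("side",b,md,(141,286))):
    mk=cv2.inRange(cv2.cvtColor(np.ascontiguousarray(i),cv2.COLOR_RGB2HSV),(0,130,60),(5,255,255))
    c=max(cv2.findContours(mk,0,2)[0],key=cv2.contourArea)
    q=cv2.approxPolyDP(cv2.convexHull(c),8,True).reshape(-1,2);print(n,q.tolist(),plane(m,q,.025).round(3).tolist())
E
```

```text
[[0.53588343 0.00402031 0.107     ]
 [0.53833566 0.05477575 0.107     ]]
[[ 0.54985619 -0.01311341  0.107     ]
 [ 0.54212436  0.05375204  0.107     ]]
[326.7, 199.7] [324.2, 192] (array([0.54004283, 0.00465958, 0.11587779]), np.float64(0.0048151176746541))
[326.7, 199.7] [308.2, 206.6] (array([0.5487747 , 0.01967021, 0.10278822]), np.float64(0.03851638646398339))
[350, 208.1] [324.2, 192] (array([0.53189464, 0.04235553, 0.1230994 ]), np.float64(0.040173479453489674))
[350, 208.1] [308.2, 206.6] (array([0.54013196, 0.0556424 , 0.10890633]), np.float64(0.0011007920022796827))
blue [[ 0.43653989 -0.34585073  0.107     ]
 [ 0.4606443  -0.29493682  0.107     ]] turq [[ 0.63300702 -0.15399756  0.03      ]]
scene [[428, 208], [517, 216], [533, 295], [430, 290]] [[0.416, 0.2, 0.025], [0.364, 0.392, 0.025], [0.546, 0.441, 0.025], [0.609, 0.249, 0.025]]
side [[141, 377], [217, 286], [319, 310], [284, 399], [173, 399]] [[0.547, 0.442, 0.025], [0.599, 0.252, 0.025], [0.418, 0.201, 0.025], [0.366, 0.355, 0.025], [0.483, 0.437, 0.025]]
```

View pics/crop.png

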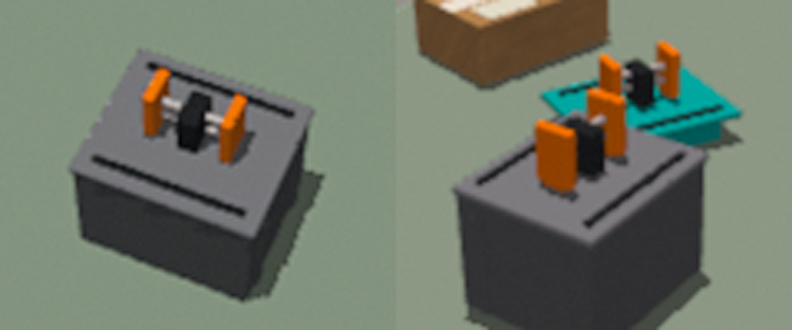

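The crop confirms it: a grey lid with orange buttons, pads at crop (155,103) and (233,128). The turquoise look-alike sits behind it in the side view. Next I get the yaw and approach.

```bash
python3 - <<'E'
from h import *
ms=cams.camera_model("scene")
P=plane(ms,[[322.4,185.2],[374.5,203.9],[356.4,241.2],[301.8,221.5]],.086)
print(P,P.mean(0))
for i in range(4):
    d=P[(i+1)%4]-P[i];print(np.linalg.norm(d),np.arctan2(d[1],d[0]))
E
python3 -m jog '[[16.5,27,3,0,0,1.35,-1],[16.5,27,3,0,0,1.35,-1],[16.5,27,3,0,0,1.35,-1],[16.5,27,3,0,0,1.35,-1],[16.5,27,3,0,0,1.35,-1],[16.5,27,3,0,0,1.35,-1],[16.5,27,3,0,0,1.35,-1],[16.5,27,3,0,0,1.35,-1],[16.5,27,3,0,0,1.35,-1],[16.5,27,3,0,0,1.35,-1]]' 30
```

```text
[[ 0.48810248 -0.02566982  0.086     ]
 [ 0.4949031   0.09356749  0.086     ]
 [ 0.59321628  0.08871477  0.086     ]
 [ 0.59026357 -0.02792966  0.086     ]] [0.54162136 0.0321707  0.086     ]
0.11943108881232162 1.5138237076897063
0.09843286885143392 -0.04931979896879967
0.11668179545699563 -1.5961046994171433
0.10218607853637239 3.1194759111207584
time_s: 1.1
tool_pos: [0.3751, -0.2379, 0.2611]
tool_rot: [-0.0, 0.643, 0.766, 0.0]
force: [0.4, 0.0, -0.8]
width: 1.004
finger_force: 0.0
```

```bash
python3 -m jog '[[16.6,26.9,0,0,0,1.36,-1],[16.6,26.9,0,0,0,1.36,-1],[16.6,26.9,0,0,0,1.36,-1],[16.6,26.9,0,0,0,1.36,-1],[16.6,26.9,0,0,0,1.36,-1],[16.6,26.9,0,0,0,1.36,-1],[16.6,26.9,0,0,0,1.36,-1],[16.6,26.9,0,0,0,1.36,-1],[16.6,26.9,0,0,0,1.36,-1],[16.6,26.9,0,0,0,1.36,-1]]'
python3 - <<'E'
from h import *
print(observe()['tool_pos'],observe()['q'])
m=cams.camera_model("wrist"); a=cams.capture("wrist"); cv2.imwrite("pics/wrist0.png",a[:,:,::-1])
mk,bl=blobs(a,(6,120,90),(22,255,255));print(bl)
for c in cv2.findContours(mk,0,2)[0]:
    if cv2.contourArea(c)>200:
        q=cv2.minAreaRect(c);print(q)
print("campos",-np.array(m["R"]).T@np.array(m["t"]),m["R"][2])
E
```

```text
time_s: 2.1
tool_pos: [0.541, 0.0307, 0.2608]
tool_rot: [-0.0, 0.021, 1.0, 0.0]
force: [-0.3, -0.4, -0.8]
width: 1.0
finger_force: 0.0
[0.54102144 0.03072943 0.26084111] [-9.81364392e-02  2.38631211e-01  6.89308224e-02  1.40198607e+00
 -3.28627825e-05 -5.68661178e-02]
[([280, 162, 13, 38, 399], [285.7, 180.5]), ([338, 162, 12, 38, 400], [343.7, 180.4]), ([113, 221, 28, 32, 375], [125.5, 236.0]), ([156, 239, 24, 33, 334], [167.3, 254.5]), ([494, 388, 31, 12, 265], [507.6, 394.8])]
((509.0, 393.5), (11.0, 30.0), 90.0)
((167.06097412109375, 254.0487823486328), (11.713032722473145, 37.16935729980469), 38.65980911254883)
((125.47026824951172, 235.4783935546875), (14.557250022888184, 38.15763854980469), 36.02737045288086)
((343.5, 180.5), (37.0, 11.0), 90.0)
((286.0, 180.5), (37.0, 12.0), 90.0)
campos [0.46705673 0.03367806 0.40364389] [ 0.28978391 -0.01143997 -0.95702373]
```

View pics/wrist0.png

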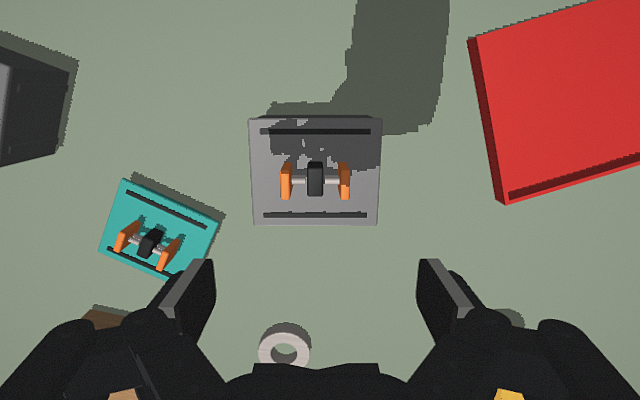

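The wrist view shows the target lid at about (315,172), with its pads at (286,180) and (344,180) and its slots at rows 131 and 214. The turquoise look-alike is at lower left and the tray at upper right.

```bash
python3 - <<'E'
from h import *
m=cams.camera_model("wrist"); a=cv2.imread("pics/wrist0.png")
P=plane(m,[[248,118.5],[381.5,118.5],[378,224],[252,224]],.086);print(P.round(4),P.mean(0))
for i in range(4):
    d=P[(i+1)%4]-P[i];print(np.linalg.norm(d).round(4),np.arctan2(d[1],d[0]).round(3))
k=(a.max(2)<40).astype(np.uint8);k[:, :245]=0;k[:,385:]=0;k[:120]=0;k[226:]=0
n,l,s,c=cv2.connectedComponentsWithStats(k)
for i in range(1,n):
    if s[i,4]>100:
        print(s[i],plane(m,[c[i]],.086)); ys,xs=np.where(l==i);Q=plane(m,np.c_[xs,ys],.086)[:,:2];print(np.linalg.eigh(np.cov(Q.T))[1][:,1])
# button: outer-face top edges at z=.126
for x0,x1 in((280,294),(337,352)):
    h=cv2.cvtColor(a,cv2.COLOR_BGR2HSV)[155:205,x0-3:x1+3];w=cv2.inRange(h,(6,120,60),(22,255,255));ys,xs=np.nonzero(w)
    print(xs.min()+x0-3,xs.max()+x0-3,ys.min()+155,ys.max()+155, plane(m,[[xs.mean()+x0-3,ys.mean()+155]],.115))
R=cv2.Rodrigues
E
```

```text
[[ 0.4857 -0.0278  0.086 ]
 [ 0.4909  0.0921  0.086 ]
 [ 0.5922  0.0897  0.086 ]
 [ 0.5868 -0.0339  0.086 ]] [0.53890649 0.03004738 0.086     ]
0.12 1.527
0.1013 -0.024
0.1237 -1.615
0.1013 3.081
[269 129 101   5 503] [[0.49970791 0.03571096 0.086     ]]
[0.04389055 0.99903635]
[307 162  16  33 124] [[0.53438608 0.03113888 0.086     ]]
[-0.94378309 -0.3305654 ]
280 292 162 199 [[0.53735925 0.00511937 0.115     ]]
338 349 162 199 [[0.53947001 0.05479009 0.115     ]]
```

```bash
python3 -m jog '[[-0.2,-0.05,-4,0,0,0,-1],[-0.2,-0.05,-8,0,0,0,-1],[-0.2,-0.05,-11,0,0,0,-1],[-0.2,-0.05,-13,0,0,0,-1],[-0.2,-0.05,-14.5,0,0,0,-1],[-0.2,-0.05,-15.5,0,0,0,-1],[-0.2,-0.05,-16.2,0,0,0,-1],[-0.2,-0.05,-16.8,0,0,0,-1],[-0.2,-0.05,-16.8,0,0,0,-1],[-0.2,-0.05,-16.8,0,0,0,-1]]' 30
python3 - <<'E'
from h import *
a=cams.capture("wrist"); s=cams.capture("side")
cv2.imwrite("pics/w1.png",np.hstack([cv2.resize(a,(480,300)),cv2.resize(s[130:280,250:410],(320,300))])[:,:,::-1])
print(blobs(a,(6,120,60),(22,255,255),150)[1])
E
```

```text
time_s: 3.15
tool_pos: [0.5393, 0.0301, 0.0937]
tool_rot: [0.0, 0.02, 1.0, -0.0]
force: [0.2, 0.5, 0.7]
width: 1.0
finger_force: 0.0
[([237, 235, 34, 97, 2393], [253.4, 283.4]), ([361, 235, 34, 97, 2381], [377.6, 283.3]), ([0, 303, 36, 52, 840], [15.2, 323.5])]
```

View pics/w1.png

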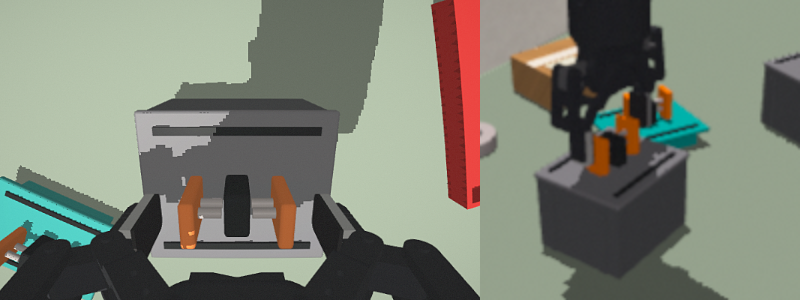

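The fingers straddle both buttons symmetrically: pads at columns 253 and 378, finger pads at full-picture columns of about 195 and 437. Now I pinch.

```bash
python3 -m jog '[[0,0,0,0,0,0,-0.2],[0,0,0,0,0,0,0],[0,0,0,0,0,0,0.2],[0,0,0,0,0,0,0.4],[0,0,0,0,0,0,0.6],[0,0,0,0,0,0,0.8],[0,0,0,0,0,0,1],[0,0,0,0,0,0,1],[0,0,0,0,0,0,1],[0,0,0,0,0,0,1]]' 30
```

```text
time_s: 4.25
tool_pos: [0.5396, 0.0301, 0.0946]
tool_rot: [0.001, 0.02, 1.0, -0.0]
force: [-1.8, -0.0, 11.8]
width: 0.352
finger_force: 29.8
```

```bash
python3 -m jog '[[0,0,0.1,0,0,0,1],[0,0,0.2,0,0,0,1],[0,0,0.3,0,0,0,1],[0,0,0.5,0,0,0,1],[0,0,0.7,0,0,0,1],[0,0,0.7,0,0,0,1]]' 50
```

```text
time_s: 4.85
tool_pos: [0.5391, 0.0302, 0.1004]
tool_rot: [0.0, 0.02, 1.0, -0.0]
force: [-0.1, 0.1, -1.2]
width: 0.339
finger_force: 49.4
```

```bash
python3 -m jog '[[0,0,0.5,0,0,0,1],[0,0,1,0,0,0,1],[0,0,1.5,0,0,0,1],[0,0,2,0,0,0,1],[0,0,2.5,0,0,0,1],[0,0,3,0,0,0,1],[0,0,3.5,0,0,0,1],[0,0,4,0,0,0,1],[0,0,4.5,0,0,0,1],[0,0,4.5,0,0,0,1]]'
python3 - <<'E'
from h import *
a=cams.capture("wrist"); s=cams.capture("side")
cv2.imwrite("pics/w2.png",np.hstack([cv2.resize(a,(480,300)),cv2.resize(s[110:270,250:410],(320,300))])[:,:,::-1])
E
```

```text
time_s: 5.85
tool_pos: [0.5394, 0.0302, 0.146]
tool_rot: [0.001, 0.02, 1.0, -0.0]
force: [0.0, -0.4, -2.7]
width: 0.339
finger_force: 49.6
```

View pics/w2.png

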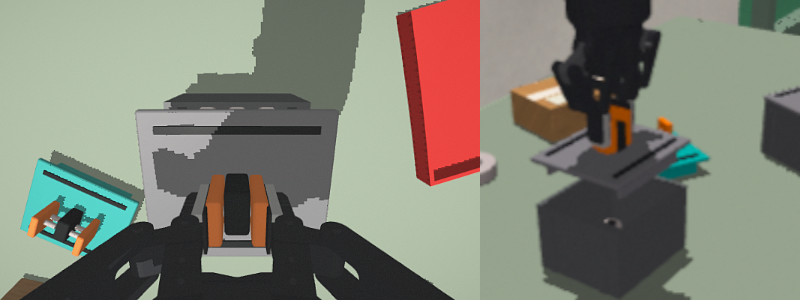

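The lid is lifted clear and level, with the buttons pinched between the fingers. Now I move it over the tray.

```bash
python3 -m jog '[[-0.3,1.5,0.5,0,0,0.02,1],[-0.9,4.5,1,0,0,0.05,1],[-1.7,9,1,0,0,0.1,1],[-2.6,13.5,1,0,0,0.15,1],[-3.5,18,1,0,0,0.2,1],[-4.3,22.5,1,0,0,0.25,1],[-5,26,0,0,0,0.29,1],[-5.4,28.2,-1,0,0,0.29,1],[-5.6,29,-2,0,0,0.29,1],[-5.6,29,-3,0,0,0.29,1]]'
python3 -m jog '[[0,0,-1,0,0,0,1],[0,0,-2,0,0,0,1],[0,0,-3,0,0,0,1],[0,0,-4,0,0,0,1],[0,0,-5,0,0,0,1],[0,0,-5.7,0,0,0,1],[0,0,-6,0,0,0,1],[0,0,-6.3,0,0,0,1],[0,0,-6.5,0,0,0,1],[0,0,-6.5,0,0,0,1]]'
python3 - <<'E'
from h import *
s=cams.capture("scene");t=cams.capture("side")
cv2.imwrite("pics/p.png",np.hstack([cv2.resize(s[150:330,380:560],(400,400)),cv2.resize(t[220:400,140:320],(400,400))])[:,:,::-1])
E
```

```text
time_s: 6.95
tool_pos: [0.4822, 0.3213, 0.1145]
tool_rot: [-0.0, -0.126, 0.992, -0.0]
force: [-0.1, 0.5, -2.5]
width: 0.34
finger_force: 49.7
time_s: 7.95
tool_pos: [0.483, 0.3202, 0.0503]
tool_rot: [0.0, -0.125, 0.992, 0.0]
force: [0.6, 0.6, -2.3]
width: 0.341
finger_force: 49.7
```

View pics/p.png

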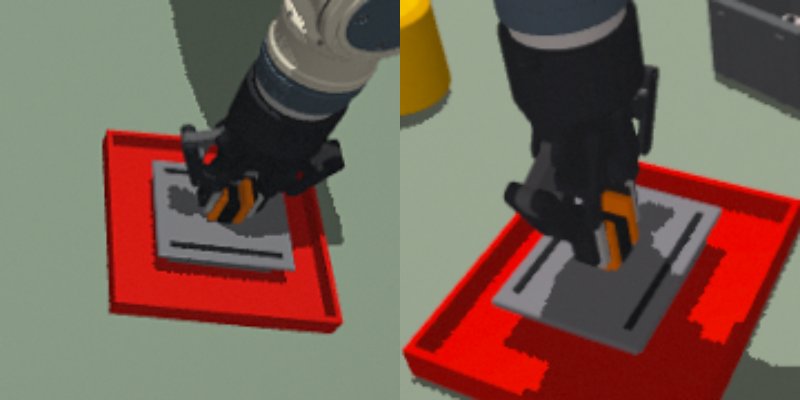

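The lid hovers level over the middle of the tray (about (225,215) in the left half), roughly 13 mm above rest. I lower it slowly to contact.

```bash
python3 -m jog '[[0,0,-0.3,0,0,0,1],[0,0,-0.6,0,0,0,1],[0,0,-0.9,0,0,0,1],[0,0,-1.1,0,0,0,1],[0,0,-1.2,0,0,0,1],[0,0,-1.25,0,0,0,1],[0,0,-1.25,0,0,0,1]]'
```

```text
time_s: 8.75
tool_pos: [0.4828, 0.3201, 0.0381]
tool_rot: [-0.0, -0.125, 0.992, -0.0]
force: [-2.5, -1.9, 3.9]
width: 0.336
finger_force: 51.0
```

Contact made. I release and retreat.

```bash
python3 -m jog '[[0,0,0,0,0,0,0.3],[0,0,0,0,0,0,0],[0,0,0,0,0,0,-0.3],[0,0,0,0,0,0,-0.6],[0,0,0,0,0,0,-1],[0,0,0,0,0,0,-1],[0,0,0,0,0,0,-1],[0,0,0,0,0,0,-1]]'
python3 -m jog '[[0,0,1,0,0,0,-1],[0,0,2.5,0,0,0,-1],[0,0,5,0,0,0,-1],[0,0,8,0,0,0,-1],[0,0,11,0,0,0,-1],[0,0,14,0,0,0,-1],[0,0,17,0,0,0,-1],[0,0,19,0,0,0,-1],[0,0,20,0,0,0,-1],[0,0,20,0,0,0,-1]]'
python3 - <<'E'
from h import *
s=cams.capture("scene");t=cams.capture("side")
cv2.imwrite("pics/f.png",np.hstack([cv2.resize(s[90:330,180:560],(475,300)),cv2.resize(t[220:400,140:320],(300,300))])[:,:,::-1])
w=cams.camera_model("wrist");a=cams.capture("wrist");b=[c for c in blobs(a,(6,120,60),(22,255,255),150)[1]];print(b)
for c in b: print(plane(w,[c[1]],.05))
E
```

```text
time_s: 9.55
tool_pos: [0.4831, 0.3202, 0.0379]
tool_rot: [0.0, -0.125, 0.992, 0.0]
force: [-0.5, 0.3, -0.7]
width: 1.0
finger_force: 0.0
time_s: 10.55
tool_pos: [0.4834, 0.3203, 0.2392]
tool_rot: [0.001, -0.125, 0.992, 0.0]
force: [-0.1, 0.1, 0.5]
width: 1.002
finger_force: 0.0
[([285, 158, 11, 33, 307], [289.5, 174.1]), ([336, 158, 12, 33, 308], [341.8, 173.9]), ([572, 244, 44, 41, 1372], [593.5, 264.4]), ([208, 358, 37, 25, 512], [226.5, 368.3])]
[[0.49020564 0.29578871 0.05      ]]
[[0.4773438  0.34505766 0.05      ]]
[[0.50525826 0.64073205 0.05      ]]
[[0.73864994 0.27647441 0.05      ]]
```

View pics/f.png

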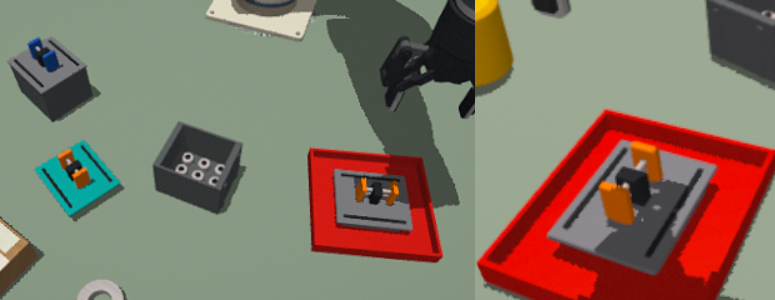

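The lid lies flat and centred in the tray, the gripper is clear, and the blue tub is untouched.

```bash
python3 -c "
from station import ctrl
print(ctrl.close_job())"
```

```text
the job is handed in; nothing more can be done
None
```

The orange-buttoned lid is off its tub and lies flat, right side up, in the middle of the red tray; the blue-buttoned lid was not touched, and the job is handed in at about 11 s (no verdict came back).

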